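# Load the table grill and hold its starter knob at the third click

## Task

Slide the pan with its two ramekins into the open bay of the table grill, handle last, until it is fully home against the back stop. Then grip the sprung starter knob on top of the grill, turn it clockwise from off, counting the clicks, to the third click and not on to the fourth, and finish while still holding it there (it springs back if let go). Both ramekins stay standing in the pan, and everything else on the table is left where it stands.

Things in the scene. Friction and masses are not known exactly. Their poses are not given: they have to be found in the camera images.
- pan_grip (a point): Grip point of the loose loaded pan (0.5 kg with load, flat on the table): centre of its upright wooden handle block, 36 mm long (pan x), 14 mm thick (pan y), 16 to 74 mm above the table; this point is 50 mm above the table, 98 mm to -x of the dish's centre. x axis runs from handle to dish, z up. The pan can be slid over the table, which runs level into the bay.
- pan_center (a point): Centre of the underside of the pan's dark steel square dish, 120 x 120 mm, floor 4 mm thick, rim 16 mm high. Axes as the handle's.
- ramekin0_c (a point): Centre, half-way up, of one of two loose white ramekins standing in the pan, 46 mm across, 32 mm high; z is its upright axis.
- ramekin1_c (a point): Centre of the other, like ramekin, beside it in the pan.
- grill: Table grill: a fixed bare steel box 85 mm high, 200 mm deep, 264 mm wide, one open bay in its front. Origin on the table, in the plane of the front face, at the middle of the bay's mouth; x axis points level into the grill, z up. The box reaches 78 mm to the +y side of the origin and 186 mm to the -y side, where the console with the knob is.
- bay_mouth (a point): Middle of the bay's mouth, on the table, at the grill's origin, same axes: x is the way the pan goes in, handle last. The bay is 132 mm wide (mouth flared to about 150 mm over the first 20 mm) and 65 mm high, with a back stop 126 mm in from the front face.
- bay_home (a point): Where the dish's centre (underside) is when the pan is fully home against the back stop: 66 mm in from the mouth, same axes. The rear rim of the dish is then 6 mm inside the front face and the handle stands outside, its centre 32 mm before the front face.
- knob_grip (a point): Starter knob on the grill's flat top, on its upright axis, 123 mm above the table; 50 mm in from the front face, 126 mm to -y of the bay's middle. Grip: black upright bar 46 mm long, 14 mm thick, from 95 to 143 mm above the table, over a round skirt 52 mm across. x axis lies along the bar and turns with it; at off it is parallel to the bay's x. White pointer line on its -x half.
- knob (a joint): Turn of the knob, rad: 0 at off (start), growing clockwise seen from above, end stop 2.1. Clicks every 24 degrees (0.419 rad): third at 1.257. Return spring 0.13 N m at off, 0.18 at the third click; each click adds up to 0.1 N m against the turn before the half-way point to the next, then helps by as much (0.29 N m at most). Let go, it springs back to off: turn in one grasp.
- tumbler: Bystander, to be left alone: amber glass tumbler, 72 mm across, 90 mm high; origin at the centre of its underside.
- shaker: Bystander, to be left alone: salt shaker, 40 mm across, 72 mm high; origin at the centre of its underside.
- bud_vase: Bystander, to be left alone: small vase with white roses, 68 mm across, 118 mm high; origin at the centre of its underside.
- bottle: Bystander, to be left alone: amber bottle, 70 mm across, 200 mm high; origin at the centre of its underside.
- candlestick: Bystander, to be left alone: brass candlestick with a black candle, foot 100 mm across, 198 mm high; origin at the centre of its underside.
- jar: Bystander, to be left alone: amber jar with a brass lid, 60 mm across, 84 mm high; origin at the centre of its underside.
Not all that is in view belongs to the job. Leave any purple look-alike of the part that bears ramekin0_c alone.

How it is judged:
On the way, in this order (a step that is already met when the one before it is completed fails the run):
1. the loaded pan is fully home in the bay while the knob is still off (x of pan_center in the frame of bay_home above -0.007 m and y of pan_center in the frame of bay_home between -0.012 and 0.012 m and height (world z) of pan_center below 0.006 m and angle between the x axis of pan_center and the x axis of bay_home, either way round below 0.12 rad and horizontal distance between each of ramekin0_c, ramekin1_c and pan_center below 0.055 m and angle between each of ramekin0_c, ramekin1_c's own z axis and vertical below 0.3 rad and height (world z) of each of ramekin0_c, ramekin1_c below 0.03 m and value of joint knob below 0.2 rad), for 0.2 s.
2. with the pan home, the knob is held by the fingers at the third click (x of pan_center in the frame of bay_home above -0.007 m and y of pan_center in the frame of bay_home between -0.012 and 0.012 m and height (world z) of pan_center below 0.006 m and angle between the x axis of pan_center and the x axis of bay_home, either way round below 0.12 rad and value of joint knob between 1.087 and 1.427 rad and contact force between the fingers and knob above 1 N), for 0.3 s.
At the end, for the whole second after the job is handed in: The pan is within 7 mm of the back stop, flat, within 12 mm of the bay's middle and 7 degrees of its direction, both ramekins upright in it; the knob is within 0.17 rad (10 degrees) of the third click (1.257 rad), still, and the fingers are gripping it (more than 1 N) (all of step 2 and horizontal distance between each of ramekin0_c, ramekin1_c and pan_center below 0.055 m and angle between each of ramekin0_c, ramekin1_c's own z axis and vertical below 0.3 rad and height (world z) of each of ramekin0_c, ramekin1_c below 0.03 m and velocity of joint knob between -0.15 and 0.15 rad/s); the arm keeps its last pose, push and grip.
It fails at once if the knob is turned on past the crest to the fourth click (value of joint knob above 1.52 rad).
It fails at once if a ramekin is tipped over or thrown out of the pan (angle between any of ramekin0_c, ramekin1_c's own z axis and vertical above 0.7 rad or horizontal distance between any of ramekin0_c, ramekin1_c and pan_center above 0.075 m).
It fails at once if a bystander is pushed away or knocked over (distance of any of tumbler, shaker, bud_vase, bottle, candlestick, jar from where it was at the start of the episode above 0.025 m or angle between any of tumbler, shaker, bud_vase, bottle, candlestick, jar's own z axis and vertical above 0.5 rad).
It also fails if it takes over 58 s, if anything falls off the work surface, if the arm or the gripper's body presses on something with over 40 N, if the wrist force passes 120 N, or if a joint passes its speed limit or range.

## Robot

A 6-joint arm with a two-finger parallel gripper is mounted at the origin on the work surface. World frame = base frame: x ahead of the robot, y to its left, z up, the work surface at z = 0. Lengths are in m, angles in rad, forces in N, time in s.
With the tool pointing down it reaches from about 0.35 to 0.85 m from the base axis. Payload 8.1 kg.
Tool frame: the origin (TCP) lies on the centre line of the jaws, within the pads' length; the fingertips stand 17 mm ahead of it and the grasp point (between the pads) lies 2 mm behind it; z points along the fingers, y is the line along which they close (so a half turn about z gives the same grasp; the last joint's range is limited). The gripper opens to 85 mm and grips with 20 to 120 N. Pads are 22 mm wide; open, the fingers measure 114 mm over their backs; the gripper's body (76 mm by 85 mm) begins 54 mm behind the grasp point. The pads swing forward as they close: fully open they stand 13 mm farther back than shut.
Start: joints at [-1.303, 0.13, 1.488, -0, 1.523, -0.085], TCP at [0.207, -0.563, 0.248] pointing down, gripper open.
Joint ranges: [-2.96, 2.96], [-0.89, 2.26], [0.02, 2.5], [-1.34, 4.48], [0, 2.73], [-2.66, 2.66]. Speed limits (rad/s): [2.39, 2.39, 2.79, 3.14, 3.14, 3.14].

## Interface

Orientations are given as [roll, pitch, yaw] about the fixed x, y, z axes, in that order (R = Rz(yaw) Ry(pitch) Rx(roll)).
In Python, from station import observe, capture, order gives the robot as it stands.
- The arm moves only by the tool apply_moves, never from a script. Its argument "deltas" is a list of rows, each an object of numbers: "dx", "dy", "dz": the shift along the world's x, y, z in cm; "roll": the turn about the world's z in degrees; "grip": the finger opening in cm, from 0 to 8.54. A call has 1 to 5 rows; each row is the pose to reach, as a shift and turn from the pose commanded when the call began; what a row does not reach only later rows make up. A row lasts 1/8 s, in which the tool goes at most 62.5 mm and 10.7 degrees, less where a joint would pass 70% of its speed; a pose out of reach is approached as far as the arm can. A call with a gripper value outside its range is refused whole. The fingers move at their own pace and stop on an object; the grip force is fixed at half the most. Time passes only in rows, so rows that repeat a pose let the fingers close. It gives the time, the measured TCP pose, the force, the opening and the grip force at its end, in the units of the state.
- observe(): the state, without advancing time (a new reading comes with each control period).
- capture(name): name is "scene" or "top" or "wrist"; returns a dict with "frame" (480x640x3 uint8, blue, green, red), "camera_matrix" (3x3 intrinsics, pixels), "xyz" and "rotation" of the camera in the world. Camera axes: x right, y down, z forward; pixel columns grow to the right and rows downward; lengths in m; the calibration is good to about 2 mm. A picture is of the moment at which its call begins. There is no depth.
- order.hand_in(): hands the job in; it is judged then, once.
The state is a dict: "t": time; "q": joint angles; "joint_velocities": joint speeds; "joint_efforts": joint torques, N m; "ee_pos": TCP position; "ee_rot": TCP orientation; "force": force on the tool from outside, world axes, zero at the start; "moment": the same for the moment, N m; "finger_gap": opening from 0.0 (shut) to 1.0 (fully open); "grasp_force": force on a finger pad.
Only numpy, scipy, OpenCV 4.12 (cv2) and the standard library are available. Lean on these libraries where they do the work, as an engineer would, in place of code of your own. Each camera call takes 0.05 s, during which the arm holds its last target. There are 200 camera calls.

## Working session

There is one attempt and no reset: what is moved stays moved. The work goes in short steps, Python scripts to look and compute and a tool call to move; the robot and the scene stay as the last step left them, time stands still between calls to the robot, and variables do not carry over. Pictures are saved under pics/ and viewed, at most 10 in all, crops included, and the job is handed in when it is done.

Besides the shell and the picture viewer there is one more tool, called after "Emit:" as name(argument=value, ...) on one line, values as JSON. apply_moves: Moves the arm, as the interface text tells. Its arguments: {"type":"object","properties":{"deltas":{"type":"array"}},"required":["deltas"]}

```bash
mkdir -p pics; cat > h.py <<'E'
import numpy as np,cv2,json
from station import observe,capture,order
def snap(n,f):
    c=capture(n); cv2.imwrite('pics/'+f+'.png',c['frame'])
    json.dump({k:np.array(c[k]).tolist() for k in('camera_matrix','xyz','rotation')},open('pics/'+f+'.json','w'))
def ray(f,u,v,z):
    c=json.load(open('pics/'+f+'.json'));K=np.array(c['camera_matrix']);R=np.array(c['rotation']);p=np.array(c['xyz'])
    if R.shape!=(3,3):
        from scipy.spatial.transform import Rotation as S; R=S.from_euler('xyz',R.ravel()).as_matrix()
    d=R@np.linalg.solve(K,[u,v,1]); return (p+d*(z-p[2])/d[2]).round(4)
E
python3 -c "
from h import *
snap('top','top0');snap('scene','sc0');print(observe());print(open('pics/top0.json').read(),open('pics/sc0.json').read())"
```

```text
{'t': 0.1, 'q': array([-1.30340347e+00,  1.31104145e-01,  1.48917144e+00, -1.19050593e-05,
        1.52304535e+00, -8.54242320e-02]), 'joint_velocities': array([-1.72729529e-04, -2.93968686e-03, -2.30363549e-03, -1.57427313e-03,
       -1.32598482e-03, -2.25127943e-05]), 'joint_efforts': array([ 1.34579084e-03, -5.70950031e+01, -5.01942551e+01, -1.65401157e-04,
        8.15635838e-03,  1.11053430e-05]), 'ee_pos': array([ 0.20720096, -0.56257293,  0.2473377 ]), 'ee_rot': array([-3.13986966e+00, -1.35609996e-04,  3.52817547e-01]), 'force': array([1.48463216, 0.4236904 , 0.03702144]), 'moment': array([ 0.02564165, -0.0469904 ,  0.00175444]), 'grasp_force': 0.0, 'finger_gap': 0.9982488324776538}
{"camera_matrix": [[477.009178820275, 0.0, 320.8174955618116], [0.0, 477.009178820275, 241.34954587198158], [0.0, 0.0, 1.0]], "xyz": [0.33344932476257294, 0.0152477584848059, 1.0513742179896814], "rotation": [-2.928867496240737, -0.0005863531273664346, -1.4915398725986633]} {"camera_matrix": [[467.54882011163784, 0.0, 326.7348270881496], [0.0, 467.54882011163784, 240.62062153314042], [0.0, 0.0, 1.0]], "xyz": [1.1441343300030238, -0.5280102748127821, 0.8242199680753803], "rotation": [-2.301556438568899, -0.004541849191092018, 0.823826767709579]}
```

View pics/top0.png

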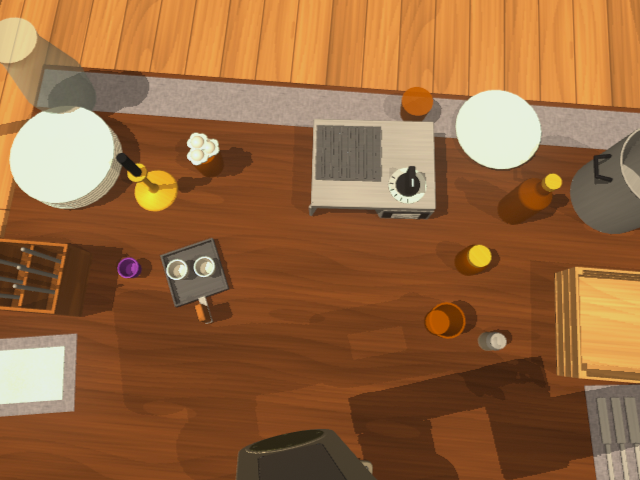

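View pics/sc0.png

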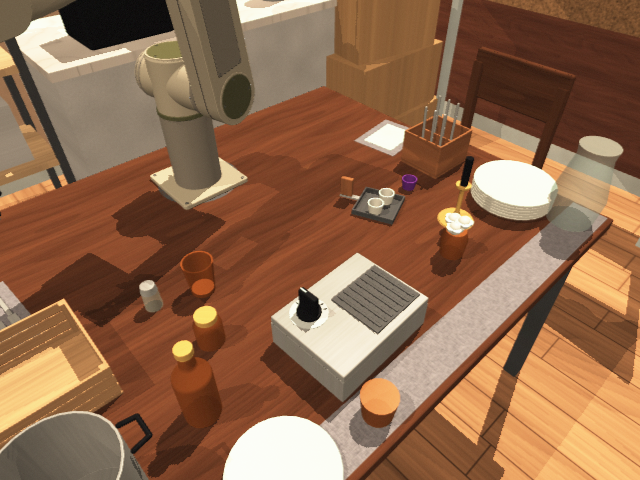

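Top view: the pan is at about (195,272) with its handle at (203,310). The grill spans (312-435, 120-215) and its knob is at (408,183). The scene view matches. I'll enlarge the pan and the grill next.

```bash
python3 -c "
from h import *
i=cv2.imread('pics/top0.png')
a=cv2.resize(i[230:330,150:240],None,fx=4,fy=4,interpolation=2); b=cv2.resize(i[110:230,300:445],None,fx=2.75,fy=2.75,interpolation=2)
o=np.zeros((410,360+b.shape[1],3),np.uint8);o[:400,:360]=a;o[:b.shape[0],360:]=b;cv2.imwrite('pics/c0.png',o);print(o.shape)"
```

```text
(410, 759, 3)
```

View pics/c0.png

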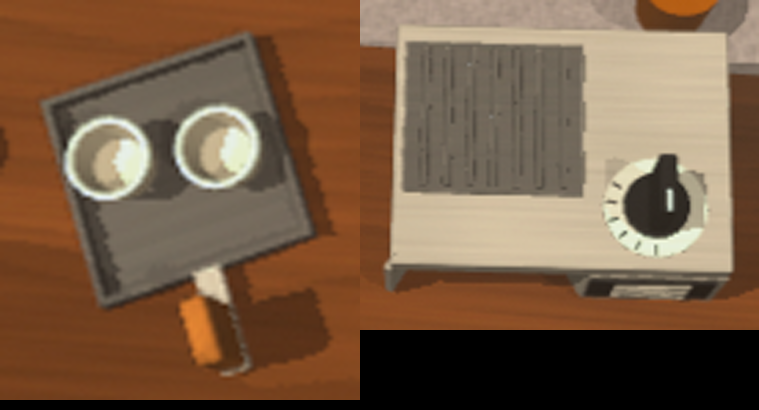

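The crop shows the pan rim corners, the handle top, the grill's top corners and the knob bar clearly. The knob's pointer line is toward the front, which means off.

```bash
cat > m.py <<'E'
from h import *
A=lambda x,y,z:ray('top0',x/4+150-.4,y/4+230-.4,z)[:2]
B=lambda x,y,z:ray('top0',(x-360)/2.75+300-.3,y/2.75+110-.3,z)[:2]
P=np.array([A(*p,.016) for p in[(42,103),(250,33),(314,234),(103,305)]])
H=np.array([A(*p,.074) for p in[(181,302),(208,295),(222,360),(196,367)]])
G=np.array([B(*p,.085) for p in[(400,27),(727,33),(733,272),(389,264)]])
d=lambda v:np.degrees(np.arctan2(v[1],v[0]))
print('pan',P,P.mean(0),'yaws',d(P[1]-P[2]),d(P[0]-P[3]),d(P[0]-P[1])-90,d(P[3]-P[2])-90)
print('handle',H.mean(0),d(P.mean(0)-H.mean(0)))
print('grill',G,'yaws',d(G[1]-G[2]),d(G[0]-G[3]),d(G[0]-G[1])-90,d(G[3]-G[2])-90)
c=G.mean(0);y=np.radians(np.mean([d(G[0]-G[1])-90,d(G[3]-G[2])-90,d(G[1]-G[2]),d(G[0]-G[3])]));X=np.array([np.cos(y),np.sin(y)]);Y=np.array([-X[1],X[0]])
o=c-.1*X+.054*Y
print('origin',o,'yaw',np.degrees(y),'home',o+.066*X,'handle home',o-.032*X,'knob',o+.05*X-.126*Y)
print('knob skirt',B(656,206,.095),'bar top near',B(668,160,.143))
for n,u,v,z in[('tumbler',446,320,.09),('shaker',497,340,.072),('jar',481,256,.084),('candle foot',156,190,.01),('vase',203,150,.118),('ram0',150+107/4,230+158/4,.036),('ram1',150+217/4,230+147/4,.036),('bottle',552,182,.2)]: print(n,ray('top0',u,v,z)[:2])
E
python3 m.py
```

```text
pan [[0.4968 0.3833]
 [0.5452 0.274 ]
 [0.4368 0.2251]
 [0.3896 0.3339]] [0.4671   0.304075] yaws 24.28046945890644 24.74123774467444 23.884621658871936 23.45233455673855
handle [0.3775   0.264225] 23.977320145170793
grill [[ 0.813   0.0672]
 [ 0.8285 -0.193 ]
 [ 0.6309 -0.2034]
 [ 0.6164  0.0595]] yaws 3.0127875041833376 2.242889758711953 3.4090559094502453 3.156895876018879
origin [ 0.61954883 -0.01865269] yaw 2.955407262091104 home [ 0.68546105 -0.01524982] handle home [ 0.58759139 -0.02030257] knob [ 0.67597873 -0.14190717]
knob skirt [ 0.6757 -0.1409] bar top near [ 0.6946 -0.1404]
tumbler [ 0.4005 -0.23  ]
shaker [ 0.3701 -0.3379]
jar [ 0.5372 -0.3004]
candle foot [0.6476 0.4176]
vase [0.7095 0.2913]
ram0 [0.4658 0.3359]
ram1 [0.4765 0.2777]
bottle [ 0.6648 -0.3942]
```

Emit:
apply_moves(deltas=[{"dx": 4,"dy": 5},{"dx": 8,"dy": 10,"roll": 2},{"dx": 12,"dy": 15,"roll": 3.8},{"dx": 16,"dy": 20,"roll": 3.8},{"dx": 20,"dy": 26,"roll": 3.8}])

```text
validation failed for argument at $.de...
```

Emit:
apply_moves(deltas=[{"dx": 0,"dy": 6},{"dx": 0,"dy": 12},{"dx": 0,"dy": 18},{"dx": 0,"dy": 24},{"dx": 0,"dy": 30}])

```text
validation failed for argument at $.de...
```

Emit:
apply_moves(deltas=[{"dx": -0.5,"dy": 6},{"dx": -1,"dy": 12},{"dx": -2,"dy": 18},{"dx": -3,"dy": 23,"dz": -2},{"dx": -3,"dy": 26.7,"dz": -6}])

```text
validation failed for argument at $.de...
```

Emit:
apply_moves(deltas=[{"dx": 4,"dy": 5,"dz": 0,"roll": 0,"grip": 8.5},{"dx": 8,"dy": 10,"dz": 0,"roll": 2,"grip": 8.5},{"dx": 12,"dy": 15,"dz": 0,"roll": 3.8,"grip": 8.5},{"dx": 16,"dy": 20,"dz": 0,"roll": 3.8,"grip": 8.5},{"dx": 20,"dy": 26,"dz": 0,"roll": 3.8,"grip": 8.5}])

```text
t: 0.72
ee_pos: [0.3994, -0.3142, 0.248]
ee_rot: [-3.141, -0.0, 0.419]
force: [1.3, -0.7, 0.5]
finger_gap: 0.992
grasp_force: 0.0
```

Emit:
apply_moves(deltas=[{"dx": 0,"dy": 6,"dz": 0,"roll": 0,"grip": 8.5},{"dx": 0,"dy": 12,"dz": 0,"roll": 0,"grip": 8.5},{"dx": 0,"dy": 18,"dz": 0,"roll": 0,"grip": 8.5},{"dx": 0,"dy": 24,"dz": 0,"roll": 0,"grip": 8.5},{"dx": 0,"dy": 30,"dz": 0,"roll": 0,"grip": 8.5}])

```text
t: 1.35
ee_pos: [0.398, -0.0143, 0.2481]
ee_rot: [3.142, -0.0, 0.419]
force: [0.8, 0.4, 0.1]
finger_gap: 0.994
grasp_force: 0.0
```

Emit:
apply_moves(deltas=[{"dx": 0,"dy": 6,"dz": 0,"roll": 0,"grip": 8.5},{"dx": -1,"dy": 12,"dz": 0,"roll": 0,"grip": 8.5},{"dx": -2,"dy": 18,"dz": 0,"roll": 0,"grip": 8.5},{"dx": -3,"dy": 23,"dz": -3,"roll": 0,"grip": 6},{"dx": -3,"dy": 26.7,"dz": -7,"roll": 0,"grip": 6}])

```text
t: 1.98
ee_pos: [0.3683, 0.2535, 0.1785]
ee_rot: [-3.141, -0.003, 0.421]
force: [0.6, 0.4, 0.4]
finger_gap: 0.701
grasp_force: 0.0
```

```bash
python3 -c "
from h import *
snap('wrist','w1');print({k:observe()[k] for k in('t','ee_pos','ee_rot','finger_gap')});c=json.load(open('pics/w1.json'));print(c)"
```

```text
{'t': 2.025, 'ee_pos': array([0.36507421, 0.25465892, 0.17160659]), 'ee_rot': array([-3.13957343,  0.00559561,  0.42118315]), 'finger_gap': 0.7032785657195355}
{'camera_matrix': [[363.16657696085815, 0.0, 322.5136403086152], [0.0, 363.16657696085815, 236.59251308301899], [0.0, 0.0, 1.0]], 'xyz': [0.4434479621637831, 0.2878642473164371, 0.3041713391634671], 'rotation': [2.81896217063557, -0.0003119514881240182, -1.1500792583348067]}
```

View pics/w1.png

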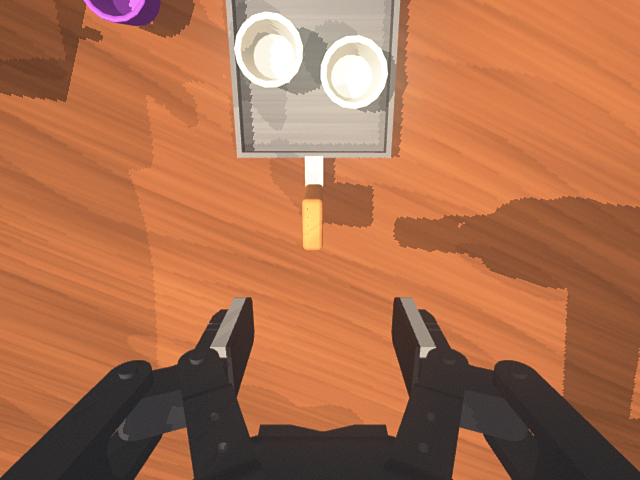

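The wrist view shows the handle top at (303-322, 199-249), centred between the jaws (about 318) and parallel to them. The dish is beyond it with both ramekins upright.

```bash
python3 -c "
from h import *
o=observe();print(o['ee_pos'],o['ee_rot'],o['joint_velocities'])
a=[ray('w1',u,v,.074) for u,v in((303,199),(322,199),(322,249),(303,249))];print(a,np.mean(a,0))
a=[ray('w1',u,v,.016) for u,v in((238,157),(391,157))];print(a,np.mean(a,0))
"
```

```text
[0.36507421 0.25465892 0.17160659] [-3.13957343  0.00559561  0.42118315] [-0.07296976 -0.0244926   0.03437567 -0.01430393  0.12397857 -0.1125448 ]
[array([0.3915, 0.2783, 0.074 ]), array([0.3965, 0.2671, 0.074 ]), array([0.365 , 0.2531, 0.074 ]), array([0.3598, 0.2648, 0.074 ])] [0.3782   0.265825 0.074   ]
[array([0.3884, 0.3353, 0.016 ]), array([0.4371, 0.2264, 0.016 ])] [0.41275 0.28085 0.016  ]
```

Emit:
apply_moves(deltas=[{"dx": 0,"dy": 0,"dz": 0,"roll": 0,"grip": 6},{"dx": 0,"dy": 0,"dz": 0,"roll": 0,"grip": 6}])

```text
t: 2.28
ee_pos: [0.3691, 0.2505, 0.1793]
ee_rot: [3.141, -0.001, 0.419]
force: [-0.1, -0.9, 1.3]
finger_gap: 0.7
grasp_force: 0.0
```

Emit:
apply_moves(deltas=[{"dx": 0.9,"dy": 1.4,"dz": -2,"roll": 0,"grip": 6},{"dx": 0.9,"dy": 1.4,"dz": -6,"roll": 0,"grip": 6},{"dx": 0.9,"dy": 1.4,"dz": -9.5,"roll": 0,"grip": 6},{"dx": 0.9,"dy": 1.4,"dz": -12.5,"roll": 0,"grip": 6},{"dx": 0.9,"dy": 1.4,"dz": -12.5,"roll": 0,"grip": 6}])

```text
t: 2.9
ee_pos: [0.377, 0.2634, 0.0524]
ee_rot: [3.141, 0.003, 0.417]
force: [-0.3, -0.6, -0.3]
finger_gap: 0.7
grasp_force: 0.0
```

Emit:
apply_moves(deltas=[{"dx": 0,"dy": 0,"dz": 0,"roll": 0,"grip": 3},{"dx": 0,"dy": 0,"dz": 0,"roll": 0,"grip": 0},{"dx": 0,"dy": 0,"dz": 0,"roll": 0,"grip": 0},{"dx": 0,"dy": 0,"dz": 0,"roll": 0,"grip": 0},{"dx": 0,"dy": 0,"dz": 0,"roll": 0,"grip": 0}])

```text
t: 3.52
ee_pos: [0.3788, 0.2655, 0.0552]
ee_rot: [3.142, -0.003, 0.42]
force: [-0.9, -2.0, 7.2]
finger_gap: 0.156
grasp_force: 59.0
```

Emit:
apply_moves(deltas=[{"dx": 0.1,"dy": -0.5,"dz": 0.05,"roll": 0,"grip": 0},{"dx": 0.3,"dy": -1.5,"dz": 0.05,"roll": -1,"grip": 0},{"dx": 0.6,"dy": -3,"dz": 0.05,"roll": -2,"grip": 0},{"dx": 0.9,"dy": -5,"dz": 0.05,"roll": -3.5,"grip": 0},{"dx": 1.2,"dy": -7,"dz": 0.05,"roll": -5,"grip": 0}])

```text
t: 4.15
ee_pos: [0.3907, 0.1955, 0.0551]
ee_rot: [-3.14, -0.003, 0.332]
force: [-0.4, 7.1, 5.1]
finger_gap: 0.158
grasp_force: 59.2
```

Emit:
apply_moves(deltas=[{"dx": 0.4,"dy": -2,"dz": 0,"roll": -1.5,"grip": 0},{"dx": 0.8,"dy": -4,"dz": 0,"roll": -3,"grip": 0},{"dx": 1.2,"dy": -6,"dz": 0,"roll": -4.5,"grip": 0},{"dx": 1.6,"dy": -8,"dz": 0,"roll": -6,"grip": 0},{"dx": 2,"dy": -10,"dz": 0,"roll": -7.5,"grip": 0}])

```text
t: 4.78
ee_pos: [0.4107, 0.0952, 0.0551]
ee_rot: [-3.14, -0.003, 0.201]
force: [-0.1, 7.2, 6.1]
finger_gap: 0.154
grasp_force: 59.5
```

Emit:
apply_moves(deltas=[{"dx": 0.4,"dy": -2,"dz": 0,"roll": -1.5,"grip": 0},{"dx": 0.8,"dy": -4,"dz": 0,"roll": -3,"grip": 0},{"dx": 1.2,"dy": -6,"dz": 0,"roll": -4.5,"grip": 0},{"dx": 1.5,"dy": -7.5,"dz": 0,"roll": -5.5,"grip": 0},{"dx": 1.7,"dy": -8.5,"dz": 0,"roll": -6.5,"grip": 0}])

```text
t: 5.4
ee_pos: [0.4277, 0.0101, 0.0551]
ee_rot: [-3.14, -0.003, 0.087]
force: [-0.3, 7.9, 7.3]
finger_gap: 0.157
grasp_force: 59.8
```

Emit:
apply_moves(deltas=[{"dx": 0.2,"dy": -1.5,"dz": 0,"roll": -1,"grip": 0},{"dx": 0.3,"dy": -2.7,"dz": 0,"roll": -1.7,"grip": 0},{"dx": 0.3,"dy": -3.6,"dz": 0,"roll": -2,"grip": 0},{"dx": 0.3,"dy": -3.9,"dz": 0,"roll": -2,"grip": 0},{"dx": 0.3,"dy": -3.9,"dz": 0,"roll": -2,"grip": 0}])

```text
t: 6.02
ee_pos: [0.4308, -0.029, 0.0551]
ee_rot: [-3.141, -0.003, 0.053]
force: [2.6, 3.5, 6.3]
finger_gap: 0.156
grasp_force: 59.5
```

```bash
python3 -c "
from h import *
snap('top','top1');snap('wrist','w2');o=observe();print({k:o[k] for k in('t','ee_pos','ee_rot','force')})
i=cv2.imread('pics/top1.png')
cv2.imwrite('pics/c1.png',cv2.resize(i[110:310,290:460],None,fx=3,fy=3,interpolation=2))"
```

```text
{'t': 6.125, 'ee_pos': array([ 0.4307639 , -0.02899899,  0.05513186]), 'ee_rot': array([-3.14139405e+00, -2.82127283e-03,  5.28006710e-02]), 'force': array([1.03830162, 4.94745459, 6.84278567])}
```

View pics/c1.png

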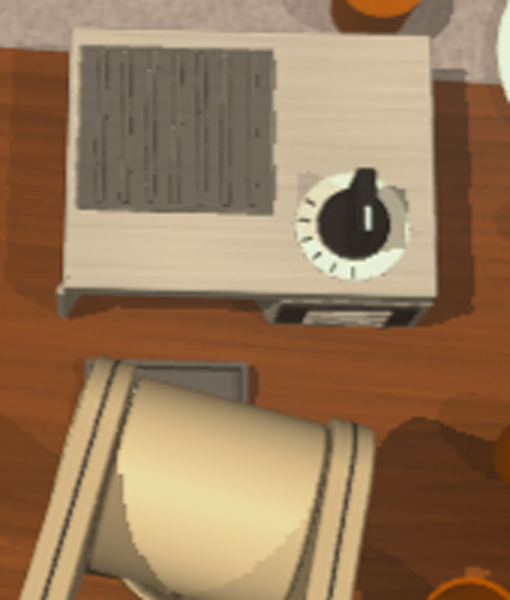

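View pics/w2.png

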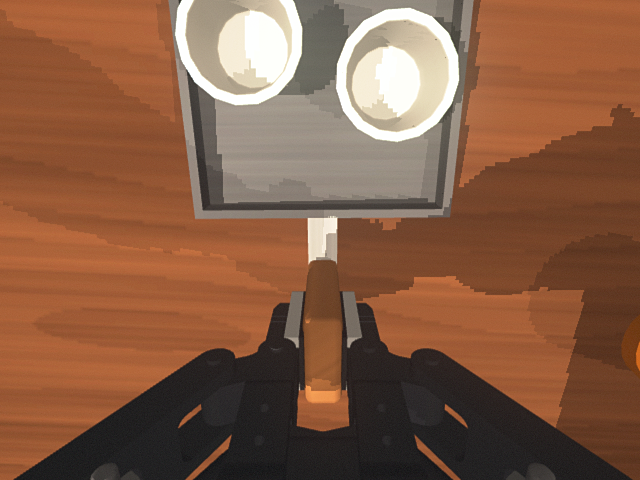

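The pan sits in front of the bay, gripped and parallel to the tool. In the wrist view the near rim corners are (196,217) and (449,217), and both ramekins are upright. In the top crop the far rim runs (88,361)-(248,364).

```bash
python3 -c "
from h import *
N=[ray('w2',u,v,.016)[:2] for u,v in((196,217),(449,217))]
F=[ray('top1',290+u/3-.3,110+v/3-.3,.016)[:2] for u,v in((88,361),(248,364))]
G=np.array([ray('top1',290+u/3-.3,110+v/3-.3,.085)[:2] for u,v in((74,28),(430,36),(436,297),(64,289))])
print(N,F,G)
d=lambda v:np.degrees(np.arctan2(v[1],v[0]))
print(d(N[0]-N[1])-90,d(F[0]-F[1])-90,[d(G[0]-G[1])-90,d(G[3]-G[2])-90,d(G[1]-G[2]),d(G[0]-G[3])])
y=np.radians(3.05);X=np.array([np.cos(y),np.sin(y)]);Y=np.array([-X[1],X[0]])
o=G.mean(0)-.1*X+.054*Y;print('o',o)
for o in(o,np.array([.6195,-.0187])):
  print([((p-o)@X,(p-o)@Y) for p in N+F])
"
```

```text
[array([0.4646, 0.0331]), array([ 0.4708, -0.0856])] [array([0.5819, 0.0384]), array([ 0.589 , -0.0804])] [[ 0.8142  0.0671]
 [ 0.8285 -0.1927]
 [ 0.6307 -0.2028]
 [ 0.6158  0.0578]]
2.989985735958939 3.420174557534878 [np.float64(3.1505146959761134), np.float64(3.2723663091004056), np.float64(2.9230799907421665), np.float64(2.683775159468987)]
o [ 0.61956845 -0.01904723]
[(np.float64(-0.15197431746951487), np.float64(0.060318834125318785)), (np.float64(-0.15209881883483617), np.float64(-0.058542911190026616)), (np.float64(-0.034558475694437735), np.float64(0.05937009799232522)), (np.float64(-0.033789572665750923), np.float64(-0.059639392335683813))]
[(np.float64(-0.15192443790904314), np.float64(0.05996845142257142)), (np.float64(-0.15204893927436444), np.float64(-0.05889329389277396)), (np.float64(-0.03450859613396603), np.float64(0.05901971528957786)), (np.float64(-0.03373969310527921), np.float64(-0.05998977503843117))]
```

Emit:
apply_moves(deltas=[{"dx": 1,"dy": 0.05,"dz": 0,"roll": 0,"grip": 0},{"dx": 3,"dy": 0.16,"dz": 0,"roll": 0,"grip": 0},{"dx": 5,"dy": 0.27,"dz": 0,"roll": 0,"grip": 0},{"dx": 7,"dy": 0.37,"dz": 0,"roll": 0,"grip": 0},{"dx": 9,"dy": 0.48,"dz": 0,"roll": 0,"grip": 0}])

```text
t: 6.75
ee_pos: [0.5179, -0.0249, 0.055]
ee_rot: [3.141, 0.005, 0.053]
force: [-23.8, -1.2, 29.8]
finger_gap: 0.151
grasp_force: 62.9
```

Emit:
apply_moves(deltas=[{"dx": 1.5,"dy": 0.08,"dz": 0,"roll": 0,"grip": 0},{"dx": 3,"dy": 0.16,"dz": 0,"roll": 0,"grip": 0},{"dx": 4.5,"dy": 0.24,"dz": 0,"roll": 0,"grip": 0},{"dx": 5.6,"dy": 0.3,"dz": 0,"roll": 0,"grip": 0},{"dx": 6.2,"dy": 0.33,"dz": 0,"roll": 0,"grip": 0}])

```text
t: 7.38
ee_pos: [0.5801, -0.0216, 0.0551]
ee_rot: [3.141, 0.004, 0.053]
force: [-18.8, -1.1, 21.9]
finger_gap: 0.154
grasp_force: 61.8
```

Emit:
apply_moves(deltas=[{"dx": 0.2,"dy": 0.01,"dz": 0,"roll": 0,"grip": 0},{"dx": 0.4,"dy": 0.02,"dz": 0,"roll": 0,"grip": 0},{"dx": 0.6,"dy": 0.03,"dz": 0,"roll": 0,"grip": 0}])

```text
t: 7.75
ee_pos: [0.5856, -0.0213, 0.0551]
ee_rot: [3.141, 0.005, 0.053]
force: [-17.4, -1.0, 20.3]
finger_gap: 0.156
grasp_force: 61.7
```

Emit:
apply_moves(deltas=[{"dx": 0.15,"dy": 0.01,"dz": 0,"roll": 0,"grip": 0},{"dx": 0.3,"dy": 0.02,"dz": 0,"roll": 0,"grip": 0},{"dx": 0.4,"dy": 0.02,"dz": 0,"roll": 0,"grip": 0}])

```text
t: 8.12
ee_pos: [0.5897, -0.0211, 0.0551]
ee_rot: [3.141, 0.004, 0.053]
force: [-17.9, -0.8, 19.5]
finger_gap: 0.156
grasp_force: 61.6
```

Emit:
apply_moves(deltas=[{"dx": 0.1,"dy": 0,"dz": 0,"roll": 0,"grip": 0},{"dx": 0.2,"dy": 0.01,"dz": 0,"roll": 0,"grip": 0}])

```text
t: 8.38
ee_pos: [0.5909, -0.021, 0.0551]
ee_rot: [3.141, 0.006, 0.053]
force: [-24.4, -0.9, 25.4]
finger_gap: 0.156
grasp_force: 62.4
```

Emit:
apply_moves(deltas=[{"dx": 0.1,"dy": 0,"dz": 0,"roll": 0,"grip": 0},{"dx": 0.1,"dy": 0,"dz": 0,"roll": 0,"grip": 0}])

```text
t: 8.62
ee_pos: [0.591, -0.0211, 0.0551]
ee_rot: [3.141, 0.008, 0.053]
force: [-28.9, -1.0, 28.6]
finger_gap: 0.155
grasp_force: 63.0
```

```bash
python3 -c "
from h import *
snap('wrist','w3');o=observe();print({k:o[k] for k in('t','ee_pos','ee_rot','force')})"
```

```text
{'t': 8.675, 'ee_pos': array([ 0.59095021, -0.02104502,  0.05510556]), 'ee_rot': array([3.14140448, 0.0081641 , 0.05264335]), 'force': array([-29.10985716,  -0.8143257 ,  29.11386321])}
```

View pics/w3.png

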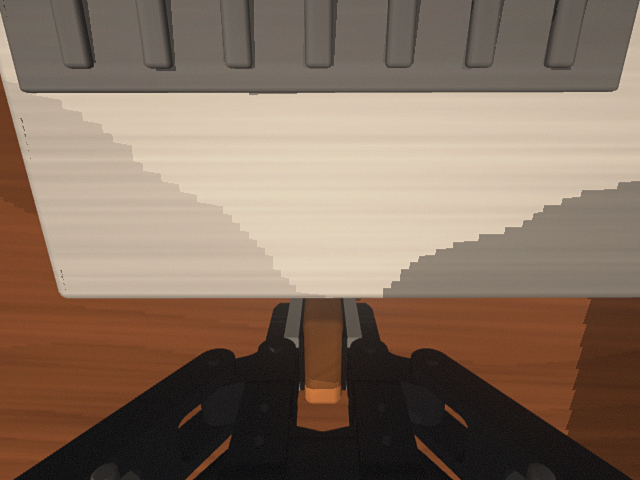

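The wrist view shows the pan's dish fully under the grill, with the handle outside and sitting in the jaws as before. The advance has stopped and the force is rising, so the pan is against the stop. I'll release it and rise.

Emit:
apply_moves(deltas=[{"dx": -0.2,"dy": 0,"dz": 0,"roll": 0,"grip": 0},{"dx": -0.2,"dy": 0,"dz": 0,"roll": 0,"grip": 6},{"dx": -0.2,"dy": 0,"dz": 0,"roll": 0,"grip": 6},{"dx": -0.2,"dy": 0,"dz": 0,"roll": 0,"grip": 6},{"dx": -0.2,"dy": 0,"dz": 0,"roll": 0,"grip": 6}])

```text
t: 9.3
ee_pos: [0.5925, -0.0204, 0.0536]
ee_rot: [-3.142, 0.0, 0.053]
force: [0.0, -0.5, -0.7]
finger_gap: 0.705
grasp_force: 0.0
```

Emit:
apply_moves(deltas=[{"dx": 0,"dy": 0,"dz": 2,"roll": 0,"grip": 6},{"dx": 0,"dy": 0,"dz": 5,"roll": 0,"grip": 6},{"dx": 0,"dy": 0,"dz": 9,"roll": 0,"grip": 6},{"dx": 0,"dy": 0,"dz": 13,"roll": 5,"grip": 6},{"dx": 0,"dy": -1,"dz": 17,"roll": 15,"grip": 6}])

```text
t: 9.93
ee_pos: [0.5927, -0.0299, 0.2269]
ee_rot: [3.141, -0.002, 0.32]
force: [-0.1, 0.1, -0.5]
finger_gap: 0.703
grasp_force: 0.0
```

Emit:
apply_moves(deltas=[{"dx": 2,"dy": -2,"dz": 0,"roll": 10,"grip": 6},{"dx": 3,"dy": -5,"dz": 0,"roll": 20,"grip": 6},{"dx": 5,"dy": -7,"dz": 0,"roll": 30,"grip": 6},{"dx": 7,"dy": -9,"dz": 0,"roll": 40,"grip": 6},{"dx": 8.6,"dy": -11,"dz": 0,"roll": 50,"grip": 6}])

```text
t: 10.55
ee_pos: [0.6794, -0.1411, 0.2256]
ee_rot: [3.14, -0.0, 1.193]
force: [0.3, 0.8, -0.2]
finger_gap: 0.701
grasp_force: 0.0
```

Emit:
apply_moves(deltas=[{"dx": 0,"dy": 0,"dz": 0,"roll": 10,"grip": 6},{"dx": 0,"dy": 0,"dz": 0,"roll": 20,"grip": 6},{"dx": 0,"dy": 0,"dz": 0,"roll": 30,"grip": 6},{"dx": 0,"dy": 0,"dz": 0,"roll": 40,"grip": 6},{"dx": 0,"dy": 0,"dz": 0,"roll": 50,"grip": 6}])

```text
t: 11.18
ee_pos: [0.6787, -0.1404, 0.2257]
ee_rot: [3.141, 0.001, 2.066]
force: [-0.3, 1.1, -0.2]
finger_gap: 0.701
grasp_force: 0.0
```

Emit:
apply_moves(deltas=[{"dx": 0,"dy": 0,"dz": 0,"roll": 10,"grip": 6},{"dx": 0,"dy": 0,"dz": 0,"roll": 20,"grip": 6},{"dx": 0,"dy": 0,"dz": 0,"roll": 30,"grip": 6},{"dx": 0,"dy": 0,"dz": 0,"roll": 40,"grip": 6},{"dx": 0,"dy": 0,"dz": 0,"roll": 50,"grip": 6}])

```text
t: 11.8
ee_pos: [0.6787, -0.1404, 0.2257]
ee_rot: [-3.141, 0.001, 2.938]
force: [-0.7, -0.1, 0.4]
finger_gap: 0.703
grasp_force: 0.0
```

Emit:
apply_moves(deltas=[{"dx": -0.3,"dy": -0.1,"dz": 0,"roll": 10,"grip": 6},{"dx": -0.3,"dy": -0.1,"dz": 0,"roll": 14.7,"grip": 6},{"dx": -0.3,"dy": -0.1,"dz": 0,"roll": 14.7,"grip": 6}])

```text
t: 12.18
ee_pos: [0.6757, -0.1414, 0.2254]
ee_rot: [-3.141, 0.001, -3.095]
force: [0.1, -0.2, 0.3]
finger_gap: 0.707
grasp_force: 0.0
```

```bash
python3 -c "
from h import *
snap('wrist','w4');snap('scene','sc4');o=observe();print({k:o[k] for k in('t','q','ee_pos','ee_rot','force')})
a=cv2.imread('pics/w4.png');b=cv2.imread('pics/sc4.png')[230:410,250:450]
o=np.zeros((480,790,3),np.uint8);o[:,:500]=a[:,70:570];o[:261,500:]=cv2.resize(b,(290,261));cv2.imwrite('pics/c4.png',o)"
```

```text
{'t': 12.275, 'q': array([-2.80483185e-01,  3.83840252e-01,  1.23424779e+00,  3.02110303e-05,
        1.52244963e+00, -1.89660587e+00]), 'ee_pos': array([ 0.67573055, -0.1413697 ,  0.22484942]), 'ee_rot': array([-3.14128357e+00,  1.00914091e-03, -3.09626758e+00]), 'force': array([0.39506001, 0.24393626, 0.29804292])}
```

View pics/c4.png

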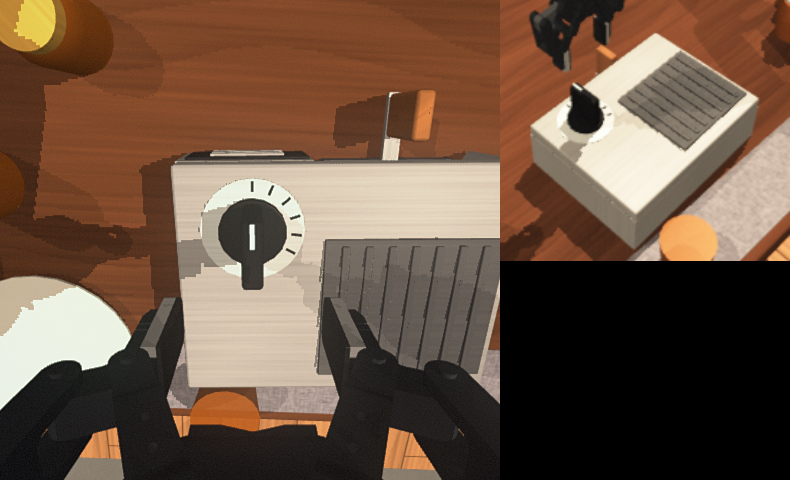

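The wrist view (crop offset +70 in x) shows the knob bar at x 242-263 with its back end at y≈288, and the black skirt centred at (252,231). The pan handle stands outside the bay.

```bash
python3 -c "
from h import *
y=np.radians(3.05);X=np.array([np.cos(y),np.sin(y)]);Y=np.array([-X[1],X[0]])
a=[ray('w4',u+70,288,.143)[:2] for u in(242,263)];print(a,np.mean(a,0)-.023*X)
print(ray('w4',252+70,231,.095),ray('w4',252+70,228,.0865))
G=[ray('w4',70+173,163,.085)[:2],ray('w4',70+188,387,.085)[:2]];print(G,G[0]+.05*X+.06*Y)
h=[ray('w4',70+u,v,.074)[:2] for u,v in((418,91),(434,91),(431,138),(415,138))];print('handle',h,np.mean(h,0))
"
```

```text
[array([ 0.6988, -0.1463]), array([ 0.6982, -0.133 ])] [ 0.67553258 -0.14087377]
[ 0.676  -0.1412  0.095 ] [ 0.6764 -0.1412  0.0865]
[array([ 0.6303, -0.2005]), array([ 0.8292, -0.1918])] [ 0.67703673 -0.13792462]
handle [array([ 0.5733, -0.0283]), array([ 0.5728, -0.017 ]), array([ 0.6048, -0.0125]), array([ 0.6053, -0.0243])] [ 0.58905  -0.020525]
```

Emit:
apply_moves(deltas=[{"dx": 0,"dy": 0,"dz": -3,"roll": 0.4,"grip": 6},{"dx": 0,"dy": 0,"dz": -6,"roll": 0.4,"grip": 5},{"dx": 0,"dy": 0,"dz": -8.5,"roll": 0.4,"grip": 4},{"dx": 0,"dy": 0,"dz": -10,"roll": 0.4,"grip": 4},{"dx": 0,"dy": 0,"dz": -10,"roll": 0.4,"grip": 4}])

```text
t: 12.9
ee_pos: [0.6747, -0.1411, 0.1226]
ee_rot: [3.141, -0.002, -3.088]
force: [-0.1, -0.9, 0.1]
finger_gap: 0.469
grasp_force: 0.0
```

Emit:
apply_moves(deltas=[{"dx": 0,"dy": 0,"dz": 0,"roll": 0,"grip": 2},{"dx": 0,"dy": 0,"dz": 0,"roll": 0,"grip": 0},{"dx": 0,"dy": 0,"dz": 0,"roll": 0,"grip": 0},{"dx": 0,"dy": 0,"dz": 0,"roll": 0,"grip": 0},{"dx": 0,"dy": 0,"dz": 0,"roll": 0,"grip": 0}])

```text
t: 13.52
ee_pos: [0.6765, -0.1418, 0.1258]
ee_rot: [-3.14, 0.003, -3.087]
force: [-0.2, -0.8, 6.4]
finger_gap: 0.156
grasp_force: 59.8
```

```bash
python3 -c "
from h import *
o=observe();print({k:o[k] for k in('t','ee_pos','ee_rot','force','moment')})"
```

```text
{'t': 13.525, 'ee_pos': array([ 0.676539  , -0.14177025,  0.12576578]), 'ee_rot': array([-3.14047586e+00,  2.75164130e-03, -3.08736676e+00]), 'force': array([-0.15469369, -0.82219174,  6.40625759]), 'moment': array([-0.02960986,  0.09251996,  0.01014695])}
```

Emit:
apply_moves(deltas=[{"dx": 0,"dy": 0,"dz": 0,"roll": -3,"grip": 0},{"dx": 0,"dy": 0,"dz": 0,"roll": -6,"grip": 0},{"dx": 0,"dy": 0,"dz": 0,"roll": -6,"grip": 0}])

```text
t: 13.9
ee_pos: [0.6765, -0.1416, 0.1258]
ee_rot: [-3.141, 0.003, 3.091]
force: [-1.0, -0.4, 6.4]
finger_gap: 0.153
grasp_force: 60.1
```

```bash
cat > o.py <<'E'
from h import *
o=observe();print(o['t'],o['ee_pos'],'turn',np.degrees((-3.08737-o['ee_rot'][2]+np.pi)%(2*np.pi)-np.pi),o['force'],o['moment'],o['grasp_force'],o['finger_gap'])
E
python3 o.py
```

```text
13.9 [ 0.67653704 -0.14164738  0.12575903] turn 6.024584361442448 [-0.97223482 -0.37472041  6.37526696] [-0.00096554  0.16116044  0.25687796] 60.108489990234375 0.15252844947163968
```

Emit:
apply_moves(deltas=[{"dx": 0,"dy": 0,"dz": 0,"roll": -4,"grip": 0},{"dx": 0,"dy": 0,"dz": 0,"roll": -8,"grip": 0},{"dx": 0,"dy": 0,"dz": 0,"roll": -12,"grip": 0},{"dx": 0,"dy": 0,"dz": 0,"roll": -12,"grip": 0}])

```text
t: 14.4
ee_pos: [0.6766, -0.1414, 0.1258]
ee_rot: [3.141, 0.003, 2.881]
force: [-0.4, 1.6, 6.4]
finger_gap: 0.154
grasp_force: 60.1
```

```bash
python3 o.py
```

```text
14.4 [ 0.67658816 -0.14142369  0.12577734] turn 18.04864306138888 [-0.35958496  1.55795763  6.42914952] [0.09971124 0.11374994 0.01381341] 60.095980167388916 0.15398196461385139
```

Emit:
apply_moves(deltas=[{"dx": 0,"dy": 0,"dz": 0,"roll": -4,"grip": 0},{"dx": 0,"dy": 0,"dz": 0,"roll": -8,"grip": 0},{"dx": 0,"dy": 0,"dz": 0,"roll": -12,"grip": 0},{"dx": 0,"dy": 0,"dz": 0,"roll": -12,"grip": 0}])

```text
t: 14.9
ee_pos: [0.6767, -0.1412, 0.1258]
ee_rot: [3.141, 0.003, 2.672]
force: [-0.8, 2.3, 5.7]
finger_gap: 0.156
grasp_force: 60.1
```

```bash
python3 o.py
```

```text
14.9 [ 0.67667111 -0.14123454  0.1257651 ] turn 30.027286387573255 [-0.79966976  2.27699228  5.69923013] [0.22271133 0.10646771 0.27621104] 60.102694630622864 0.15602017036073043
```

Emit:
apply_moves(deltas=[{"dx": 0,"dy": 0,"dz": 0,"roll": -4,"grip": 0},{"dx": 0,"dy": 0,"dz": 0,"roll": -8,"grip": 0},{"dx": 0,"dy": 0,"dz": 0,"roll": -12,"grip": 0},{"dx": 0,"dy": 0,"dz": 0,"roll": -12,"grip": 0}])

```text
t: 15.4
ee_pos: [0.6768, -0.141, 0.1258]
ee_rot: [3.14, 0.003, 2.462]
force: [0.6, 1.8, 5.5]
finger_gap: 0.154
grasp_force: 60.0
```

```bash
python3 o.py
```

```text
15.4 [ 0.6767848  -0.1410119   0.12576348] turn 42.03333265533037 [0.5645403  1.83349865 5.45482165] [ 0.33488769 -0.04787741  0.05836039] 60.03682851791382 0.15425465371141275
```

Emit:
apply_moves(deltas=[{"dx": 0,"dy": 0,"dz": 0,"roll": -4,"grip": 0},{"dx": 0,"dy": 0,"dz": 0,"roll": -8,"grip": 0},{"dx": 0,"dy": 0,"dz": 0,"roll": -12,"grip": 0},{"dx": 0,"dy": 0,"dz": 0,"roll": -12,"grip": 0}])

```text
t: 15.9
ee_pos: [0.6769, -0.1408, 0.1258]
ee_rot: [3.139, 0.002, 2.253]
force: [1.2, 2.4, 5.3]
finger_gap: 0.153
grasp_force: 60.0
```

```bash
python3 o.py
```

```text
15.9 [ 0.67693018 -0.14084207  0.12576549] turn 54.0116459159243 [1.19885945 2.4286664  5.31860835] [ 0.31676612 -0.19873397  0.27265203] 59.99991059303284 0.15320043879724954
```

Emit:
apply_moves(deltas=[{"dx": 0,"dy": 0,"dz": 0,"roll": -4,"grip": 0},{"dx": 0,"dy": 0,"dz": 0,"roll": -8,"grip": 0},{"dx": 0,"dy": 0,"dz": 0,"roll": -12,"grip": 0},{"dx": 0,"dy": 0,"dz": 0,"roll": -12,"grip": 0}])

```text
t: 16.4
ee_pos: [0.6771, -0.1407, 0.1258]
ee_rot: [3.138, 0.002, 2.044]
force: [3.7, 3.2, 6.6]
finger_gap: 0.155
grasp_force: 59.9
```

```bash
python3 o.py
```

```text
16.4 [ 0.67712538 -0.14073615  0.12578553] turn 65.98117674210471 [3.69242262 3.2382327  6.61909906] [ 0.4846656  -0.35448682  0.04648986] 59.91901159286499 0.15513437779012257
```

Emit:
apply_moves(deltas=[{"dx": 0,"dy": 0,"dz": 0,"roll": -3,"grip": 0},{"dx": 0,"dy": 0,"dz": 0,"roll": -6,"grip": 0},{"dx": 0,"dy": 0,"dz": 0,"roll": -6,"grip": 0},{"dx": 0,"dy": 0,"dz": 0,"roll": -6,"grip": 0},{"dx": 0,"dy": 0,"dz": 0,"roll": -6,"grip": 0}])

```text
t: 17.02
ee_pos: [0.6772, -0.1407, 0.1258]
ee_rot: [3.138, 0.001, 1.941]
force: [3.7, 3.4, 6.1]
finger_gap: 0.154
grasp_force: 60.0
```

```bash
python3 o.py; python3 -c "
from h import *
snap('wrist','w5')
cv2.imwrite('pics/w5c.png',cv2.imread('pics/w5.png'))"
```

```text
17.025 [ 0.67721478 -0.14070943  0.12580432] turn 71.9110697034992 [3.6693986  3.39473701 6.10026263] [ 0.51476987 -0.51775169  0.16634531] 59.974433183670044 0.15361569267942954
```

View pics/w5.png

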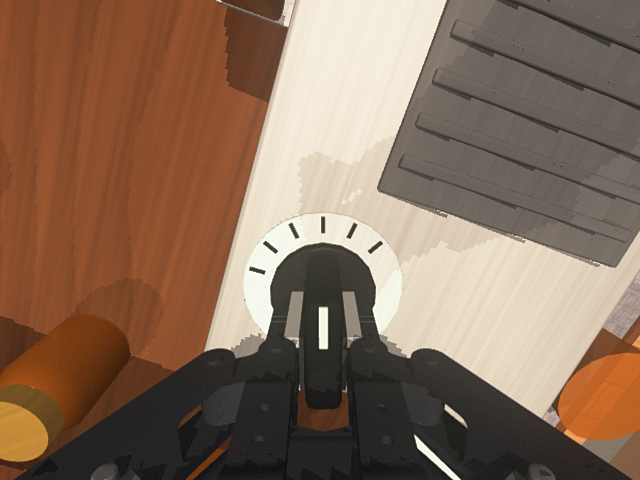

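The bar is in line with the fourth tick at (323,224), counting off at (257,270) as the first, so it is on the third click. The torque of about 0.17 N m matches. Handing in.

```bash
python3 -c "
from station import order
print(order.hand_in())"
```

```text
the job is handed in; nothing more can be done
None
```

I handed the job in with the pan against the back stop and the knob still gripped at the third click (turned 71.9°, third click at 72°). Both ramekins stood upright just before the bay, where they went out of view. I touched nothing else, and the hand-in gave no verdict.

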